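# Fit a worm-drive band clamp on the vacuum pump's barbed stub

## Robot

A 7-joint arm with a two-finger parallel gripper is mounted at the origin on the work surface. World frame = base frame: x ahead of the robot, y to its left, z up, the work surface at z = 0. Lengths are in m, angles in rad, forces in N, time in s.
With the tool pointing down it reaches from about 0.425 to 0.825 m from the base axis. Payload 3.6 kg.
Tool frame: the origin (TCP) lies midway between the tips of the shut fingers; the grasp point (between the pads) lies 19 mm behind it (robot.grasp_offset is the z of the grasp point in the tool frame, in m); z points along the fingers, y is the line along which they close (so a half turn about z gives the same grasp; the last joint's range is limited). The gripper opens to 85 mm and grips with 20 to 120 N. Pads are 22 mm wide; open, the fingers measure 114 mm over their backs; the gripper's body (76 mm by 85 mm) begins 54 mm behind the grasp point. The pads swing forward as they close: fully open they stand 13 mm farther back than shut.
Start: joints at [1.181, 0.615, -0.013, 1.423, 0.008, 1.103, -0.04], TCP at [0.231, -0.608, 0.231] pointing down, gripper open.
Joint ranges: [-3.12, 3.12], [-0.3, 2.06], [-1.34, 1.32], [0.26, 2.42], [-1.36, 4.5], [0.01, 1.98], [-2.84, 2.84]. Speed limits (rad/s): [2.79, 2.79, 3.14, 3.14, 3.14, 3.14, 3.14].

## Interface

Orientations are given as a unit quaternion [x, y, z, w].
In Python, from rig import state, eyes, robot gives the robot as it stands.
- The arm moves only by the tool servo_tool, never from a script. Its argument "increments" is a list of rows, each a list of 7 numbers: the shift along the tool's x, y, z in m, then the turn, a rotation vector about the tool's x, y, z in rad, then the finger opening in m, from 0 to 0.0854. In form: [[dx, dy, dz, wx, wy, wz, hand], ...]. A call has 1 to 5 rows; each row is the pose to reach, as a shift and turn from the pose commanded when the call began, along the tool's axes at that moment; what a row does not reach only later rows make up. A row lasts 1/12 s, in which the tool goes at most 41.7 mm and 7.16 degrees, less where a joint would pass 70% of its speed; a pose out of reach is approached as far as the arm can. A call with a gripper value outside its range is refused whole. The fingers move at their own pace and stop on an object; "squeeze" is the grip in N (left out, the last holds). Time passes only in rows, so rows that repeat a pose let the fingers close. It gives the time, the measured TCP pose, the force, the opening and the grip force at its end, in the units of the state.
- state(): the state, without advancing time (a new reading comes with each control period).
- eyes.read_camera(name): name is "side" or "top"; returns a dict with "image" (384x512x3 uint8, red, green, blue), "intrinsics" (3x3 intrinsics, pixels), "rvec" (rotation vector, rad) and "tvec" (3), from world to camera coordinates, as OpenCV has them. Camera axes: x right, y down, z forward; pixel columns grow to the right and rows downward; lengths in m; the calibration is good to about 2 mm. A picture is of the moment at which its call begins. There is no depth.
- robot.sign_off(): hands the job in; it is judged then, once.
The state is a dict: "time_s": time; "q": joint angles; "joint_vel": joint speeds; "effort": joint torques, N m; "tool_pos": TCP position; "ee_rot": TCP orientation; "force": force on the tool from outside, world axes, zero at the start; "ft_torque": the same for the moment, N m; "width": finger opening in m; "finger_force": force on a finger pad.
Only numpy, scipy, OpenCV 4.12 (cv2) and the standard library are available. Lean on these libraries where they do the work, as an engineer would, in place of code of your own. Each camera call takes 0.05 s, during which the arm holds its last target. There are 200 camera calls.

## Task

Pick up the worm-drive band clamp from the bench and push it down over the barbed stub on top of the vacuum pump, past the barbs, until it sits fully home and level on the flange. Then turn its wing key clockwise until the band is snug on the stub, neither loose nor over-tightened, and let go. Press and turn gently, and leave the other things on the bench where they are.

Things in the scene. Friction and masses are not known exactly. Their poses are not given: they have to be found in the camera images.
- clamp: Loose steel worm-drive band clamp, 0.35 kg, flat on the bench. Band: inside diameter 34, outside 42, height 14 mm, open through. Origin: centre of the band's lower edge, z up its axis; +x points to the screw housing (x 21 to 48 mm, 26 wide, 20 high) with the upright wing key on top. Two flat grip tabs (20 wide, 24 high) at y = +/-24 mm, 48 mm over both: grip there, fingers closing along y.
- key: The clamp's wing key: upright plate 28 mm long along its own x, 12 thick along its y, 20 high, on the vertical screw axis at clamp x = 36, y = 0. Origin on the axis, 20 mm above the band's lower edge; the plate spans 8 to 28 mm above it. Clockwise from above tightens; 3.2 rad in all to a hard stop, starting 0 to 0.2 rad from slack. It may be let go and regripped; it stays where it is left.
- key_grip (a point): On the screw axis at the plate's mid-height, 38 mm above the band's lower edge; axes as key. Running free, the key resists with some 0.2 to 0.27 N m (read it at the end of a slow turn; after a quick one it says little). Once the shoe bears on the stub the torque rises by 0.006 N m per newton of shoe load: about 0.15 N m above its own free torque is snug.
- worm: Block in the housing carrying the shoe (12 wide, 8 high), which presses on the stub through the band: 6 mm inward per rad of key. The turn until it touches varies unseen by 1.5 rad between clamps (0.2 to 2 rad from the start): feel it. Then the load grows by about 50 N per rad. Snug: 25 N (below 14 loose, above 38 too tight). If the hand pulls the band off centre, the load changes on release.
- stub: Fixed upright brass stub on the pump's flange: root 32.4 mm diameter, 15 high, then tapering to 21 mm at the tip, 27 mm above the flange. Three sprung barbs 19.5 mm above the flange stand out to 35.6 mm diameter; pushed down with some 5 to 14 N the band snaps past them and is then held down. Origin: centre of its root on the flange; z up its axis.
- stub_root (a point): Centre of the stub's root on the flange's top face, 65 mm above the bench: the clamp's origin comes here when the band is home. The clamp may face any way round.
- pump: Fixed white bench vacuum pump with green foot, 200 x 140 mm, top 57 mm high, with a steel flange (100 mm diameter, 8 high) carrying the stub; behind it (x = +98 to +143 mm) a motor hump 105 mm high. Origin: on the bench under the stub's axis; +x towards the hump.
- rack_red: Bystander: red tube rack with some tubes, 100 x 160 x 45 mm (tubes to 93 mm). Origin under its centre.
- rack_orange: Bystander: orange tube rack, 110 x 170 x 50 mm, one tube to 98 mm. Origin under its centre.
- tray: Bystander: small white open tray, 110 x 85 x 45 mm. Origin under its centre.
- collar: Bystander: plain steel collar ring, 42 mm outside, 30 inside, 12 high, without housing or key. Origin under its centre.
- jar: Bystander: white closed jar, 44 mm diameter, 60 mm high. Origin under its centre.
- driver: Bystander: screwdriver lying on the bench.
- timer: Bystander: flat black timer, 55 x 55 x 18 mm. Origin under its centre.
Mind the look-alikes: they are no part of the job. What is shaped like the clamp but green is not meant.

How it is judged:
By the outcome, as a careful person would: the job done as asked, in the order asked, and still so for the second after the job is handed in, with the robot touching nothing.
It also fails if it takes over 72 s, if anything falls off the work surface, if the arm or the gripper's body presses on something with over 40 N, if the wrist force passes 120 N, or if a joint passes its speed limit or range.

## Working session

There is one attempt and no reset: what is moved stays moved. The work goes in short steps, Python scripts to look and compute and a tool call to move; the robot and the scene stay as the last step left them, time stands still between calls to the robot, and variables do not carry over. Pictures are saved under pics/ and viewed, at most 10 in all, crops included, and the job is handed in when it is done.

Besides the shell and the picture viewer there is one more tool, called in YAML: its name, and indented under it one key for each argument. servo_tool: Moves the arm, as the interface text tells. Its arguments: {"type":"object","properties":{"increments":{"type":"array"},"squeeze":{"type":"number"}},"required":["increments"]}

```bash
mkdir -p pics; cat > h.py <<'E'
import numpy as np, cv2
from scipy.spatial.transform import Rotation as R
from rig import state, eyes, robot
def cam(n):
    c=eyes.read_camera(n); c['R']=cv2.Rodrigues(np.array(c['rvec'],float))[0]; c['t']=np.array(c['tvec'],float).ravel(); c['K']=np.array(c['intrinsics'],float); return c
def ray(c,uv,z):
    o=-c['R'].T@c['t']; d=c['R'].T@np.linalg.inv(c['K'])@np.array([uv[0],uv[1],1.]); return o+d*(z-o[2])/d[2]
def proj(c,p):
    q=c['K']@(c['R']@np.asarray(p,float)+c['t']); return q[:2]/q[2]
def tri(c1,u1,c2,u2):
    A=[];b=[]
    for c,u in((c1,u1),(c2,u2)):
        o=-c['R'].T@c['t']; d=c['R'].T@np.linalg.inv(c['K'])@np.array([u[0],u[1],1.]); d/=np.linalg.norm(d)
        P=np.eye(3)-np.outer(d,d); A.append(P); b.append(P@o)
    x,*_=np.linalg.lstsq(np.vstack(A),np.hstack(b),rcond=None); return x
def save(c,name,crop=None,s=1):
    im=c['image'][...,::-1]
    if crop: x0,y0,x1,y1=crop; im=im[y0:y1,x0:x1]
    cv2.imwrite('pics/'+name,cv2.resize(im,None,fx=s,fy=s,interpolation=cv2.INTER_CUBIC))
E
python3 - <<'E'
from h import *
for n in('top','side'):
    c=cam(n); save(c,n+'0.png',s=1.5); print(n,-c['R'].T@c['t'],c['K'][0,0],c['R'][2])
s=state(); print(s); print(robot.grasp_offset)
E
```

```text
top [0.4324277  0.00399757 1.26414217] 458.49312240382295 [ 0.14864808  0.0181305  -0.98872394]
side [0.12714815 0.62103174 1.01269502] 458.96995176500775 [ 0.40037451 -0.50268788 -0.76616261]
{'time_s': 0.1, 'q': array([ 1.1815081 ,  0.61580815, -0.01261136,  1.42474033,  0.00806151,
        1.1034284 , -0.04041007]), 'joint_vel': array([ 1.18118714e-05, -1.64956346e-03, -9.77409310e-04, -4.44122006e-03,
        2.19380179e-04,  1.05408462e-03,  1.48057330e-04]), 'effort': array([ 8.02037357e-04, -4.70382035e+01,  2.60076011e-01, -1.71569449e+01,
        1.01085281e-02,  5.85701549e-03,  2.96066173e-05]), 'tool_pos': array([ 0.23044458, -0.60703519,  0.23026277]), 'ee_rot': array([ 9.83589427e-01,  1.80417505e-01, -2.09862916e-04, -1.14860467e-03]), 'force': array([0.22391874, 0.17971376, 0.24715994]), 'ft_torque': array([-0.03815185, -0.01583502,  0.05295356]), 'finger_force': 0.0, 'width': 0.08551009625674981}
-0.0187
```

View pics/top0.png

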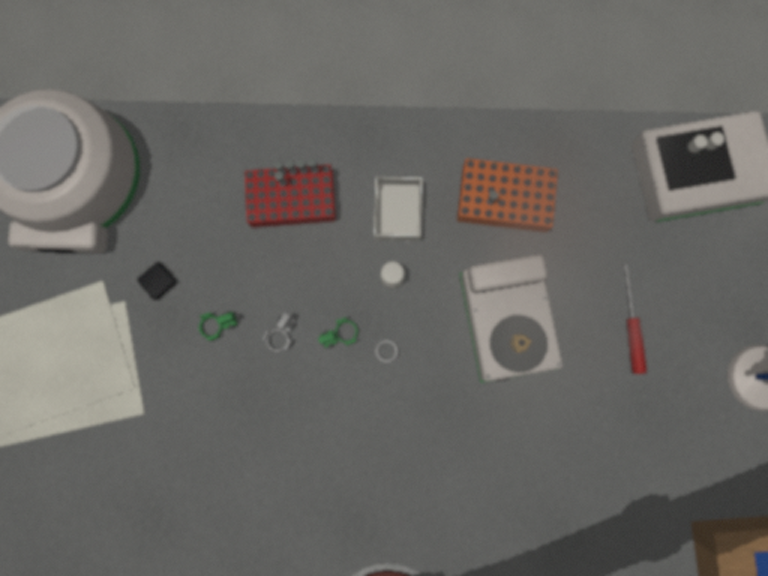

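View pics/side0.png

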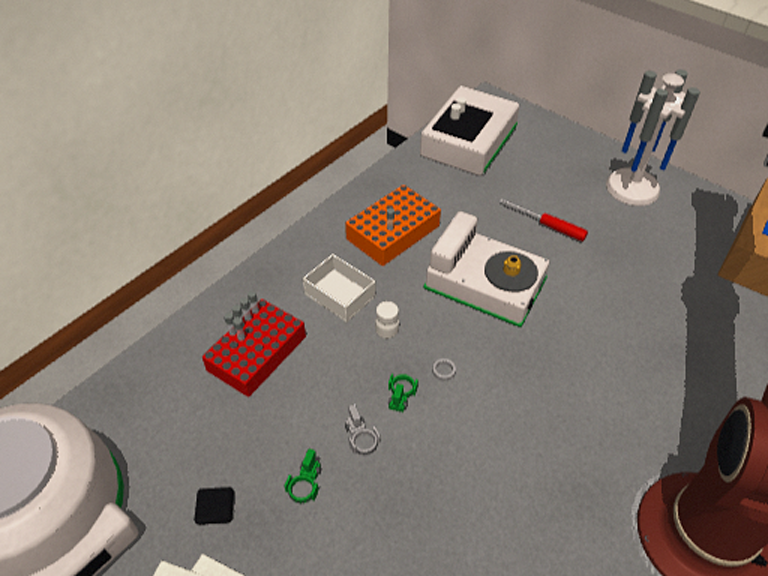

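The top view shows the steel clamp at (279,338), with its housing towards (288,320), the brass stub at (521,343) and green look-alikes on both sides of the clamp. The side view shows the clamp at (364,438), the stub at (513,262) and the plain ring at (444,369). Next I'll measure the clamp and stub more closely.

```bash
python3 - <<'E'
from h import *
T=cam('top');S=cam('side')
ims=[]
for c,(u,v) in((T,(187,221)),(S,(242,288)),(T,(346,228)),(S,(342,178))):
    im=c['image'][v-26:v+26,u-33:u+33,::-1]; ims.append(cv2.resize(im,None,fx=6,fy=6,interpolation=cv2.INTER_CUBIC)[:300,:396])
cv2.imwrite('pics/crop1.png',np.vstack([np.hstack(ims[:2]),np.hstack(ims[2:])]))
# bright silver mask near clamp
for n,c,(u,v) in(('T',T,(187,221)),('S',S,(242,288))):
    im=c['image'][v-20:v+20,u-20:u+20].astype(int); bg=np.median(im.reshape(-1,3),0)
    m=((im.mean(2)>bg.mean()+25)&(im.max(2)-im.min(2)<30)).astype(np.uint8)
    k,l,st,ce=cv2.connectedComponentsWithStats(m)
    for i in range(1,k):
        if st[i,4]>10: print(n,'silver',ce[i]+[u-20,v-20],st[i])
for n,c,(u,v) in(('T',T,(346,228)),('S',S,(342,178))):
    im=c['image'][v-20:v+20,u-20:u+20].astype(int)
    m=(im[...,0]-im[...,2]>40); y,x=np.nonzero(m); print(n,'brass',x.mean()+u-20,y.mean()+v-20,m.sum())
    g=c['image'][v-45:v+45,u-45:u+45].astype(int)
    m=((g.mean(2)<115)).astype(np.uint8); k,l,st,ce=cv2.connectedComponentsWithStats(m)
    lab=l[45+10,45+8]; mm=(l==lab).astype(np.uint8); print(st[lab])
    cs,_=cv2.findContours(mm,cv2.RETR_EXTERNAL,cv2.CHAIN_APPROX_NONE); e=cv2.fitEllipse(max(cs,key=len)); print('flange',np.array(e[0])+[u-45,v-45],e[1:])
    print(ray(c,np.array(e[0])+[u-45,v-45],0.065))
E
```

```text
T silver [188.03333333 213.66666667] [18  9  7  8 30]
S silver [235.8974359  274.25641026] [11  1  7 11 39]
S silver [234.27777778 286.5       ] [ 9 10  8 20 36]
S silver [247.375 296.75 ] [20 23  9 10 16]
T brass 345.73333333333335 229.33333333333334 15
[  26   27   38   38 1129]
flange [345.47199631 228.7046814 ] ((36.45549774169922, 37.619380950927734), 128.57330322265625)
[ 0.49552088 -0.21260025  0.065     ]
S brass 341.1259842519685 176.95275590551182 127
[ 26  35  36  27 727]
flange [340.36580658 180.76494217] ((25.52802848815918, 35.22145462036133), 100.70060729980469)
[ 0.49364543 -0.2110907   0.065     ]
```

View pics/crop1.png

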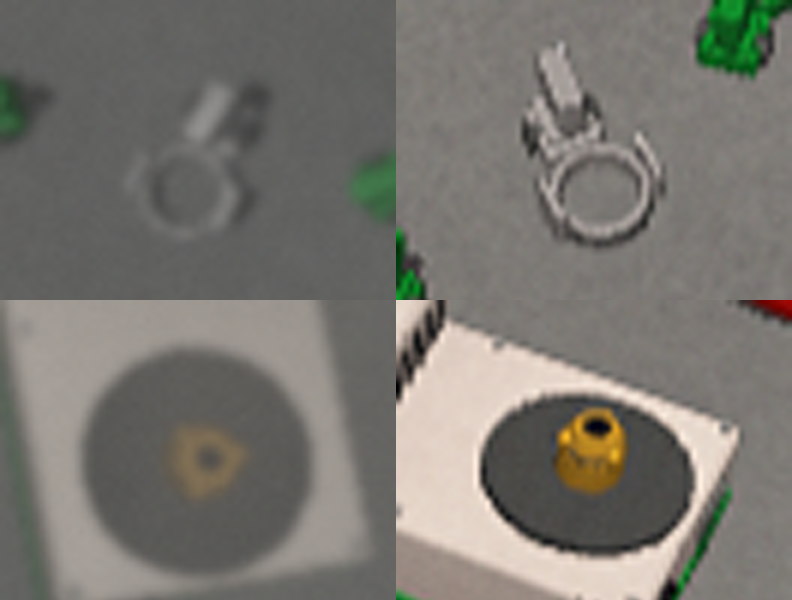

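The crops show the clamp ring at crop pixel (188,190) in the top view and (206,192) in the side view. Its tabs are at (135,178)/(240,205) and its key top at (212,110)/(165,70). The stub mouth is at (208,158) and (201,127).

```bash
python3 - <<'E'
from h import *
T=cam('top');S=cam('side')
f=lambda c,o:(np.array(c)+.5)/6-.5+np.array(o)-[33,26]
rt=f((188,190),(187,221)); rs=f((206,192),(242,288))
kt=f((212,110),(187,221)); ks=f((165,70),(242,288))
for n,z,a,b in(('ring',.014,rt,rs),('key',.045,kt,ks)): print(n,ray(T,a,z),ray(S,b,z),tri(T,a,S,b))
print('tabs',[ray(T,f(p,(187,221)),.02) for p in((135,178),(240,205))],[ray(S,f(p,(242,288)),.02) for p in((159,200),(254,158))])
print('keyends T',[ray(T,f(p,(187,221)),.048) for p in((193,138),(229,88))])
print('keyends S',[ray(S,f(p,(242,288)),.048) for p in((155,48),(177,100))])
a,b=f((208,158),(346,228)),f((201,127),(342,178)); print('tip',ray(T,a,.092),ray(S,b,.092),tri(T,a,S,b))
s=state(); print(R.from_quat(s['ee_rot']).as_matrix().round(3))
E
```

```text
ring [0.49384357 0.2142029  0.014     ] [0.49105129 0.2131145  0.014     ] [0.49257365 0.21354972 0.01352763]
key [0.52801365 0.20002641 0.045     ] [0.5285345  0.19451138 0.045     ] [0.52646001 0.19826565 0.05246617]
tabs [array([0.49834818, 0.237475  , 0.02      ]), array([0.48739923, 0.1893483 , 0.02      ])] [array([0.50099522, 0.23041437, 0.02      ]), array([0.48398349, 0.19132227, 0.02      ])]
keyends T [array([0.5151652 , 0.20738608, 0.048     ]), array([0.53773678, 0.19244533, 0.048     ])]
keyends S [array([0.53720962, 0.19067649, 0.048     ]), array([0.51445197, 0.2031909 , 0.048     ])]
tip [ 0.49620827 -0.21223215  0.092     ] [ 0.49608074 -0.2160474   0.092     ] [ 0.49518911 -0.21184541  0.09617804]
[[ 0.935  0.355 -0.   ]
 [ 0.355 -0.935  0.001]
 [ 0.    -0.001 -1.   ]]
```

```bash
cat >> h.py <<'E'
def pose(yaw,tilt=None): # tool down, tool x at world yaw (deg)
    a=np.deg2rad(yaw); x=np.array([np.cos(a),np.sin(a),0]); z=np.array([0,0,-1.]); return R.from_matrix(np.stack([x,np.cross(z,x),z],1))
def plan(wps,p=None,r=None,hand=None):
    """wps: (x,y,z,yaw,hand,rows); prints calls of <=5 rows, interpolated, relative to the pose at call start"""
    s=state()
    p=np.array(s['tool_pos'] if p is None else p); r=R.from_quat(s['ee_rot']) if r is None else r
    rows=[]
    for x,y,z,yaw,h,n in wps:
        t=np.array([x,y,z]); q=pose(yaw); w=(r.inv()*q).as_rotvec()
        for i in range(1,n+1): rows.append((p+(t-p)*i/n, r*R.from_rotvec(w*i/n), h))
        p,r=t,q
    s0=state(); p0,r0=np.array(s0['tool_pos']),R.from_quat(s0['ee_rot'])
    for k in range(0,len(rows),5):
        out=[]
        for t,q,h in rows[k:k+5]:
            out.append([round(float(v),3) for v in (*r0.inv().apply(t-p0),*(r0.inv()*q).as_rotvec(),h)])
        print(out); p0,r0,_=rows[min(k+4,len(rows)-1)]
E
python3 - <<'E'
from h import *
plan([(.49,-.2,.23,90,.085,13),(.4925,.2137,.18,159,.075,12)])
E
```

```text
[[0.03, -0.022, 0.0, -0.0, -0.0, -0.093, 0.085], [0.06, -0.044, 0.0, -0.0, -0.0, -0.186, 0.085], [0.089, -0.067, 0.0, -0.0, -0.0, -0.279, 0.085], [0.119, -0.089, 0.0, -0.0, -0.0, -0.372, 0.085], [0.149, -0.111, 0.0, -0.0, -0.0, -0.465, 0.085]]
[[0.037, -0.007, 0.0, -0.0, -0.0, -0.093, 0.085], [0.073, -0.013, 0.0, -0.0, -0.0, -0.186, 0.085], [0.11, -0.02, 0.0, -0.0, -0.0, -0.279, 0.085], [0.146, -0.026, 0.0, -0.0, -0.0, -0.372, 0.085], [0.183, -0.033, 0.0, -0.0, -0.0, -0.465, 0.085]]
[[0.036, 0.011, 0.0, -0.0, -0.0, -0.093, 0.085], [0.071, 0.021, 0.0, -0.0, -0.0, -0.186, 0.085], [0.107, 0.032, 0.0, -0.0, -0.0, -0.279, 0.085], [0.14, 0.022, 0.004, -0.0, -0.0, -0.379, 0.075], [0.173, 0.013, 0.009, -0.0, -0.0, -0.479, 0.075]]
[[0.034, 0.007, 0.004, 0.0, 0.0, -0.1, 0.075], [0.067, 0.014, 0.008, 0.0, 0.0, -0.201, 0.075], [0.101, 0.021, 0.013, 0.0, 0.0, -0.301, 0.075], [0.135, 0.028, 0.017, 0.0, 0.0, -0.401, 0.075], [0.169, 0.035, 0.021, 0.0, 0.0, -0.502, 0.075]]
[[0.026, 0.022, 0.004, 0.0, 0.0, -0.1, 0.075], [0.052, 0.045, 0.008, 0.0, 0.0, -0.201, 0.075], [0.079, 0.067, 0.013, 0.0, 0.0, -0.301, 0.075], [0.105, 0.09, 0.017, 0.0, 0.0, -0.401, 0.075], [0.131, 0.112, 0.021, 0.0, 0.0, -0.502, 0.075]]
```

servo_tool:
  increments:
    - [0.03, -0.022, 0, 0, 0, -0.093, 0.085]
    - [0.06, -0.044, 0, 0, 0, -0.186, 0.085]
    - [0.089, -0.067, 0, 0, 0, -0.279, 0.085]
    - [0.119, -0.089, 0, 0, 0, -0.372, 0.085]
    - [0.149, -0.111, 0, 0, 0, -0.465, 0.085]

```text
time_s: 0.72
tool_pos: [0.3312, -0.4494, 0.2314]
ee_rot: [0.915, 0.404, 0.0, 0.0]
force: [0.9, -0.8, -0.4]
width: 0.0854
finger_force: 0.0
```

servo_tool:
  increments:
    - [0.037, -0.007, 0, 0, 0, -0.093, 0.085]
    - [0.073, -0.013, 0, 0, 0, -0.186, 0.085]
    - [0.11, -0.02, 0, 0, 0, -0.279, 0.085]
    - [0.146, -0.026, 0, 0, 0, -0.372, 0.085]
    - [0.183, -0.033, 0, 0, 0, -0.465, 0.085]

```text
time_s: 1.13
tool_pos: [0.4307, -0.2927, 0.2316]
ee_rot: [0.797, 0.604, -0.0, 0.0]
force: [0.9, -0.1, -0.3]
width: 0.0848
finger_force: 0.0
```

servo_tool:
  increments:
    - [0.036, 0.011, 0, 0, 0, -0.093, 0.085]
    - [0.071, 0.021, 0, 0, 0, -0.186, 0.085]
    - [0.107, 0.032, 0, 0, 0, -0.279, 0.085]
    - [0.14, 0.022, 0.004, 0, 0, -0.379, 0.075]
    - [0.173, 0.013, 0.009, 0, 0, -0.479, 0.075]

```text
time_s: 1.55
tool_pos: [0.4912, -0.1293, 0.2226]
ee_rot: [0.631, 0.776, 0.001, 0.001]
force: [-0.3, 0.2, 0.0]
width: 0.075
finger_force: 0.0
```

servo_tool:
  increments:
    - [0.034, 0.007, 0.004, 0, 0, -0.1, 0.075]
    - [0.067, 0.014, 0.008, 0, 0, -0.201, 0.075]
    - [0.101, 0.021, 0.013, 0, 0, -0.301, 0.075]
    - [0.135, 0.028, 0.017, 0, 0, -0.401, 0.075]
    - [0.169, 0.035, 0.021, 0, 0, -0.502, 0.075]

```text
time_s: 1.97
tool_pos: [0.4905, 0.0428, 0.2014]
ee_rot: [0.418, 0.908, 0.0, 0.0]
force: [0.7, -0.2, 0.1]
width: 0.0752
finger_force: 0.0
```

servo_tool:
  increments:
    - [0.026, 0.022, 0.004, 0, 0, -0.1, 0.075]
    - [0.052, 0.045, 0.008, 0, 0, -0.201, 0.075]
    - [0.079, 0.067, 0.013, 0, 0, -0.301, 0.075]
    - [0.105, 0.09, 0.017, 0, 0, -0.401, 0.075]
    - [0.131, 0.112, 0.021, 0, 0, -0.502, 0.075]

```text
time_s: 2.38
tool_pos: [0.4914, 0.2153, 0.1803]
ee_rot: [0.18, 0.984, -0.0, 0.0]
force: [1.3, 0.0, -0.1]
width: 0.0751
finger_force: 0.0
```

servo_tool:
  increments:
    - [0, 0, 0.03, 0, 0, 0, 0.07]
    - [0, 0, 0.06, 0, 0, 0, 0.07]
    - [0, 0, 0.09, 0, 0, 0, 0.07]
    - [0, 0, 0.12, 0, 0, 0, 0.07]
    - [0, 0, 0.12, 0, 0, 0, 0.07]

```text
time_s: 2.8
tool_pos: [0.4883, 0.2113, 0.0555]
ee_rot: [0.182, 0.983, -0.004, -0.004]
force: [-0.2, -0.9, 0.2]
width: 0.0699
finger_force: 0.0
```

```bash
python3 - <<'E'
from h import *
S=cam('side');T=cam('top');s=state();print(s['tool_pos'],s['q'],s['ft_torque'],s['force'])
ims=[]
for c,(u,v) in((S,(242,285)),(T,(187,221))):
    ims.append(cv2.resize(c['image'][v-45:v+30,u-33:u+33,::-1],None,fx=6,fy=6,interpolation=cv2.INTER_CUBIC))
cv2.imwrite('pics/c2.png',np.hstack(ims))
E
```

```text
[0.49114456 0.21377708 0.06017717] [-0.09120448  0.7414346  -0.5677846   1.91364049  0.6237442   0.6706116
  0.16025898] [ 0.05656039 -0.01582479  0.01511759] [-0.36012862  1.04817492  0.62941635]
```

View pics/c2.png

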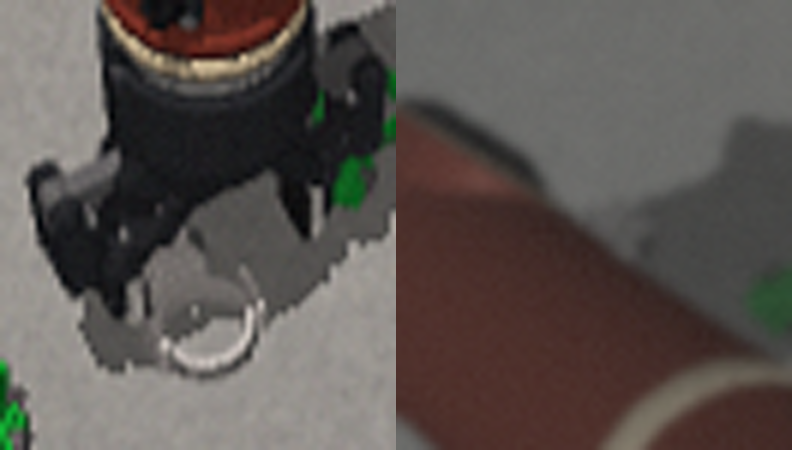

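The side crop shows the open fingers either side of the ring, which is at about (208,325), and it looks centred. I'll descend and grip.

servo_tool:
  increments:
    - [0, 0, 0.015, 0, 0, 0, 0.068]
    - [0, 0, 0.03, 0, 0, 0, 0.068]
    - [0, 0, 0.042, 0, 0, 0, 0.068]
    - [0, 0, 0.053, 0, 0, 0, 0.068]
    - [0, 0, 0.053, 0, 0, 0, 0.066]
  squeeze: 30

```text
time_s: 3.32
tool_pos: [0.4911, 0.2135, 0.0067]
ee_rot: [0.182, 0.983, -0.0, -0.0]
force: [-0.3, -0.7, 0.5]
width: 0.0658
finger_force: 0.0
```

servo_tool:
  increments:
    - [0, 0, 0, 0, 0, 0, 0.06]
    - [0, 0, 0, 0, 0, 0, 0.055]
    - [0, 0, 0, 0, 0, 0, 0.05]
    - [0, 0, 0, 0, 0, 0, 0.045]
    - [0, 0, 0, 0, 0, 0, 0.04]

```text
time_s: 3.73
tool_pos: [0.4918, 0.214, 0.0084]
ee_rot: [0.182, 0.983, 0.0, 0.001]
force: [-0.8, -0.7, 6.5]
width: 0.0475
finger_force: 30.8
```

servo_tool:
  increments:
    - [0, 0, 0, 0, 0, 0, 0.04]
    - [0, 0, 0, 0, 0, 0, 0.04]
  squeeze: 60

```text
time_s: 3.9
tool_pos: [0.4918, 0.214, 0.0087]
ee_rot: [0.182, 0.983, 0.0, 0.001]
force: [-1.3, -0.9, 7.6]
width: 0.0467
finger_force: 60.5
```

servo_tool:
  increments:
    - [0, 0, -0.01, 0, 0, 0, 0.04]
    - [0, 0, -0.035, 0, 0, 0, 0.04]
    - [0, 0, -0.065, 0, 0, 0, 0.04]
    - [0, 0, -0.1, 0, 0, 0, 0.04]
    - [0, 0, -0.13, 0, 0, 0, 0.04]

```text
time_s: 4.32
tool_pos: [0.4906, 0.2136, 0.1389]
ee_rot: [0.182, 0.983, -0.0, -0.001]
force: [0.5, -0.1, -3.0]
width: 0.046
finger_force: 62.7
```

servo_tool:
  increments:
    - [0, 0, -0.015, 0, 0, 0, 0.04]
    - [0, 0, -0.02, 0, 0, 0, 0.04]
    - [0, 0, -0.02, 0, 0, 0, 0.04]

```text
time_s: 4.57
tool_pos: [0.4915, 0.2138, 0.1583]
ee_rot: [0.182, 0.983, 0.0, 0.001]
force: [1.2, 0.4, -4.0]
width: 0.0461
finger_force: 62.7
```

```bash
python3 - <<'E'
from h import *
s=state();print(s['tool_pos'],R.from_quat(s['ee_rot']).as_matrix().round(3).tolist(),s['q'],s['ft_torque'],s['force'],s['width'])
p=s['tool_pos']; plan([(.49,.02,.18,120,.04,6),(.495,-.17,.18,112,.04,6),(.495,-.212,.16,112,.04,3)])
E
```

```text
[0.49147443 0.21378129 0.15833593] [[-0.934, 0.358, 0.002], [0.358, 0.934, 0.001], [-0.001, 0.001, -1.0]] [-0.01229181  0.61055836 -0.68389686  1.8327889   0.49293894  0.87300217
  0.27202878] [ 0.01184942  0.13048052 -0.00673736] [ 1.19956683  0.37999268 -3.99434251] 0.046096641885643205
[[-0.011, -0.03, -0.004, 0.0, 0.0, 0.114, 0.04], [-0.023, -0.06, -0.007, 0.001, 0.0, 0.227, 0.04], [-0.034, -0.091, -0.011, 0.001, 0.0, 0.341, 0.04], [-0.045, -0.121, -0.015, 0.001, 0.001, 0.454, 0.04], [-0.057, -0.151, -0.018, 0.001, 0.001, 0.568, 0.04]]
[[-0.026, -0.019, -0.004, 0.0, 0.0, 0.114, 0.04], [-0.052, -0.038, -0.004, 0.0, 0.0, 0.137, 0.04], [-0.078, -0.056, -0.004, 0.0, 0.0, 0.16, 0.04], [-0.104, -0.074, -0.004, 0.0, 0.0, 0.183, 0.04], [-0.13, -0.092, -0.004, 0.0, 0.0, 0.207, 0.04]]
[[-0.029, -0.012, 0.0, 0.0, 0.0, 0.023, 0.04], [-0.058, -0.025, 0.0, 0.0, 0.0, 0.047, 0.04], [-0.071, -0.031, 0.007, 0.0, 0.0, 0.047, 0.04], [-0.084, -0.037, 0.013, 0.0, 0.0, 0.047, 0.04], [-0.096, -0.042, 0.02, 0.0, 0.0, 0.047, 0.04]]
```

servo_tool:
  increments:
    - [-0.011, -0.03, -0.004, 0, 0, 0.114, 0.04]
    - [-0.023, -0.06, -0.007, 0, 0, 0.227, 0.04]
    - [-0.034, -0.091, -0.011, 0, 0, 0.341, 0.04]
    - [-0.045, -0.121, -0.015, 0, 0, 0.454, 0.04]
    - [-0.057, -0.151, -0.018, 0, 0, 0.568, 0.04]

```text
time_s: 4.98
tool_pos: [0.4887, 0.0505, 0.1736]
ee_rot: [0.452, 0.892, -0.001, -0.002]
force: [-0.2, 0.0, -3.4]
width: 0.0466
finger_force: 62.8
```

servo_tool:
  increments:
    - [-0.026, -0.019, -0.004, 0, 0, 0.114, 0.04]
    - [-0.052, -0.038, -0.004, 0, 0, 0.137, 0.04]
    - [-0.078, -0.056, -0.004, 0, 0, 0.16, 0.04]
    - [-0.104, -0.074, -0.004, 0, 0, 0.183, 0.04]
    - [-0.13, -0.092, -0.004, 0, 0, 0.207, 0.04]

```text
time_s: 5.4
tool_pos: [0.4921, -0.1083, 0.1773]
ee_rot: [0.54, 0.841, -0.001, -0.002]
force: [0.4, 0.3, -3.9]
width: 0.0462
finger_force: 62.9
```

servo_tool:
  increments:
    - [-0.029, -0.012, 0, 0, 0, 0.023, 0.04]
    - [-0.058, -0.025, 0, 0, 0, 0.047, 0.04]
    - [-0.071, -0.031, 0.007, 0, 0, 0.047, 0.04]
    - [-0.084, -0.037, 0.013, 0, 0, 0.047, 0.04]
    - [-0.096, -0.042, 0.02, 0, 0, 0.047, 0.04]

```text
time_s: 5.82
tool_pos: [0.4946, -0.2117, 0.1574]
ee_rot: [0.559, 0.829, -0.0, -0.002]
force: [0.3, 1.2, -3.5]
width: 0.0462
finger_force: 62.9
```

servo_tool:
  increments:
    - [0, 0, 0.01, 0, 0, 0, 0.04]
    - [0, 0, 0.02, 0, 0, 0, 0.04]
    - [0, 0, 0.03, 0, 0, 0, 0.04]
    - [0, 0, 0.033, 0, 0, 0, 0.04]
    - [0, 0, 0.033, 0, 0, 0, 0.04]

```text
time_s: 6.23
tool_pos: [0.4952, -0.2096, 0.125]
ee_rot: [0.558, 0.83, 0.0, -0.002]
force: [0.4, 0.0, -3.2]
width: 0.0467
finger_force: 63.0
```

```bash
python3 - <<'E'
from h import *
S=cam('side');T=cam('top');s=state();print(s['tool_pos'],R.from_quat(s['ee_rot']).as_matrix().round(3).tolist(),s['q'],s['force'],s['ft_torque'])
ims=[]
for c,(u,v) in((S,(342,168)),(T,(346,225))):
    ims.append(cv2.resize(c['image'][v-30:v+30,u-24:u+24,::-1],None,fx=8,fy=8,interpolation=cv2.INTER_CUBIC))
cv2.imwrite('pics/c3.png',np.hstack(ims))
np.save('c3s.npy',S['image'])
for z in(.065,.092,.106,.12): print(z,proj(S,(.4953,-.212,z)),proj(T,(.4953,-.212,z)))
E
```

```text
[ 0.49623774 -0.21052351  0.1264542 ] [[-0.375, 0.927, 0.0], [0.927, 0.375, 0.0], [0.0, 0.001, -1.0]] [ 0.65209422  0.61175363 -0.44766799  1.85879198  0.37100667  0.75363797
  0.38606527] [ 0.34965581  0.49005436 -2.92888547] [ 0.09653983  0.0498141  -0.00468682]
0.065 [340.04609398 180.30359563] [345.24049466 228.7841627 ]
0.092 [341.52756514 173.69073266] [347.159722   228.27323967]
0.106 [342.31487378 170.17641236] [348.18994065 227.99898219]
0.12 [343.11569313 166.60178411] [349.24525088 227.71804502]
```

View pics/c3.png

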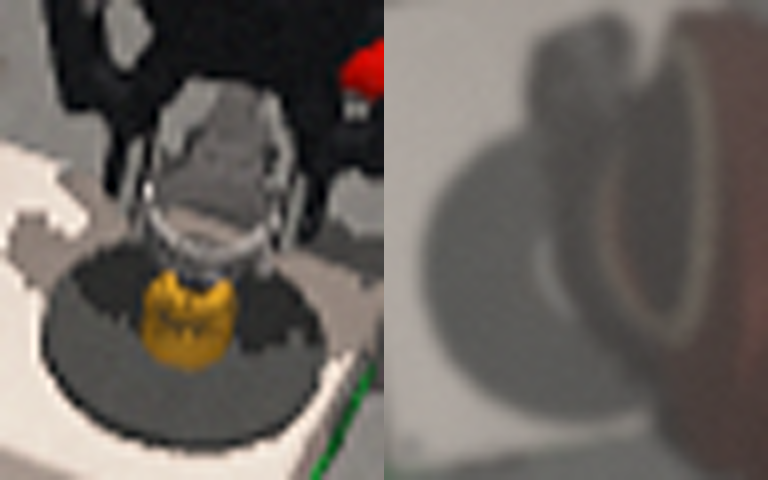

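The side view shows the band just above the stub. The band's outer edges are at crop x of about 145 and 281 with its front rim at y of about 245. The brass stub spans 143 to 235 with its bottom at 370. I'll compare these with their predicted projections.

```bash
python3 - <<'E'
from h import *
S=cam('side')
def box(x,y,z,r):
    P=np.array([proj(S,(x+r*np.cos(a),y+r*np.sin(a),z)) for a in np.linspace(0,6.28,200)])
    P=(P-[342-24,168-30]+.5)*8-.5; return P.min(0).round(1),P.max(0).round(1)
print('stub root',box(.4953,-.212,.065,.0162)); print('flange',box(.4953,-.212,.065,.05))
p=state()['tool_pos']; zb=p[2]-.0087
print('band top',box(p[0],p[1],zb+.014,.021),'bot',box(p[0],p[1],zb,.021),'top inner',box(p[0],p[1],zb+.014,.017))
im=S['image'][138:198,318:366].astype(int)
m=(im[...,0]-im[...,2]>50)
for v in range(33,48,1):
    x=np.nonzero(m[v])[0]; print(v*8, (x.min()*8,x.max()*8+7) if len(x) else None, end=' ')
print()
g=im.sum(2)//3
for v in(24,25,26,27,28,29,30,31,32): print(v,g[v,15:38].tolist())
E
```

```text
stub root (array([133.7, 308.3]), array([226.1, 376.1]))
flange (array([ 37.4, 239.9]), array([323. , 449.2]))
band top (array([143.1, 163.7]), array([268. , 252.3])) bot (array([137.1, 192.8]), array([261. , 281.2])) top inner (array([154.9, 172. ]), array([256.1, 243.7]))
264 None 272 (np.int64(160), np.int64(175)) 280 (np.int64(152), np.int64(231)) 288 (np.int64(144), np.int64(231)) 296 (np.int64(144), np.int64(231)) 304 (np.int64(144), np.int64(231)) 312 (np.int64(144), np.int64(231)) 320 (np.int64(144), np.int64(231)) 328 (np.int64(144), np.int64(231)) 336 (np.int64(144), np.int64(231)) 344 (np.int64(144), np.int64(223)) 352 (np.int64(152), np.int64(223)) 360 (np.int64(168), np.int64(207)) 368 None 376 None 
24 [123, 87, 68, 104, 91, 82, 84, 86, 82, 80, 82, 86, 93, 88, 86, 85, 81, 97, 70, 85, 35, 112, 106]
25 [118, 52, 102, 109, 148, 97, 101, 76, 69, 68, 69, 74, 79, 77, 81, 79, 76, 91, 81, 98, 26, 122, 93]
26 [119, 64, 128, 79, 175, 132, 124, 117, 113, 91, 68, 64, 66, 67, 72, 80, 77, 80, 103, 82, 68, 124, 62]
27 [128, 99, 115, 45, 153, 163, 135, 138, 136, 124, 117, 110, 87, 69, 64, 70, 69, 126, 100, 82, 89, 124, 38]
28 [137, 115, 104, 46, 99, 141, 166, 141, 132, 134, 139, 135, 125, 117, 93, 73, 99, 170, 104, 53, 110, 106, 27]
29 [106, 82, 77, 58, 66, 85, 148, 165, 159, 146, 119, 137, 137, 139, 136, 148, 142, 128, 113, 27, 120, 101, 39]
30 [58, 48, 50, 63, 67, 78, 89, 124, 129, 147, 146, 163, 164, 156, 152, 130, 115, 83, 128, 52, 108, 91, 57]
31 [42, 43, 43, 50, 69, 77, 70, 71, 78, 100, 130, 135, 126, 126, 112, 74, 69, 93, 124, 115, 126, 122, 100]
32 [42, 44, 43, 42, 53, 61, 97, 86, 74, 72, 80, 96, 85, 69, 64, 60, 57, 122, 110, 140, 138, 139, 130]
```

```bash
python3 - <<'E'
from h import *
from scipy.optimize import least_squares
S=cam('side'); p=state()['tool_pos']; a=np.linspace(0,2*np.pi,721)
print(p)
obs=np.array([(19,28.3),(21,30.2),(24,31.4),(26,32.2),(28,31.9),(30,31),(32,30.2)])+[318,138]  # lower outer edge (half-max, pixel centres)
ridge=np.array([(19,26),(20,27),(21,28),(22.5,29),(26.5,30.2),(30.5,29),(32,28)])+[318,138]
fl=S['image']
def circ(x,y,z,r): return np.array([proj(S,(x+r*np.cos(t),y+r*np.sin(t),z)) for t in a])
for name,o,dz in(('low',obs,0),('ridge',ridge,.014)):
    for zb in(p[2]-.0087,):
        f=lambda d:[np.linalg.norm(circ(p[0]+d[0],p[1]+d[1],zb+dz,.021)-q,axis=1).min() for q in o]
        c=circ(p[0],p[1],zb+dz,.021)
        sh=least_squares(lambda d:[np.linalg.norm(c+d-q,axis=1).min() for q in o],[.1,.1],diff_step=.05); print(name,'pixel shift',sh.x,'res',sh.fun.round(2))
# flange outline: dark vs white along image row through its centre, and stub mask bounds
for nm,z,r in(('flange',.065,.05),):
    im=S['image'].astype(int).mean(2)
    print([ (v,im[v,318:326].astype(int).tolist(),im[v,352:364].astype(int).tolist()) for v in (180,183)])
    c=circ(.4953,-.212,z,r); print([ (v, c[np.abs(c[:,1]-v)<.3][:,0].round(1).min(), c[np.abs(c[:,1]-v)<.3][:,0].round(1).max()) for v in(180,183)], c[:,1].max())
    print(im[188:198,338:344].astype(int).T.tolist())
E
```

```text
[ 0.49641399 -0.21118593  0.12693877]
low pixel shift [ 1.22566071 -2.73181216] res [0.07 0.04 0.13 0.34 0.09 0.31 0.02]
ridge pixel shift [ 0.5883256  -1.19997237] res [0.09 0.21 0.05 0.12 0.41 0.13 0.21]
[(180, [223, 221, 218, 219, 232, 44, 74, 75], [67, 36, 82, 83, 69, 36, 74, 137, 135, 133, 137, 123]), (183, [223, 221, 222, 221, 227, 147, 37, 78], [81, 78, 79, 79, 78, 72, 109, 238, 226, 194, 124, 90])]
[(180, np.float64(322.3), np.float64(357.7)), (183, np.float64(323.0), np.float64(357.9))] 193.70823857490234
[[75, 76, 78, 79, 63, 37, 188, 228, 222, 222], [77, 79, 77, 80, 79, 51, 140, 213, 224, 222], [77, 80, 81, 79, 78, 55, 149, 216, 224, 224], [80, 80, 78, 80, 82, 57, 102, 205, 226, 224], [81, 81, 77, 80, 76, 53, 105, 207, 227, 223], [80, 80, 79, 78, 80, 54, 104, 207, 230, 224]]
```

The band's edges don't match the prediction, which suggests tilt or an offset in the hand. I'll raise the clamp, turn it 45° and look at it from the side.

servo_tool:
  increments:
    - [0, 0, -0.015, 0, 0, -0.1, 0.04]
    - [0, 0, -0.03, 0, 0, -0.2, 0.04]
    - [0, 0, -0.04, 0, 0, -0.3, 0.04]
    - [0, 0, -0.04, 0, 0, -0.4, 0.04]
    - [0, 0, -0.04, 0, 0, -0.5, 0.04]

```text
time_s: 6.85
tool_pos: [0.4966, -0.2118, 0.168]
ee_rot: [0.335, 0.942, -0.0, 0.002]
force: [-0.7, -0.1, -3.7]
width: 0.0464
finger_force: 63.0
```

servo_tool:
  increments:
    - [0, 0, 0, 0, 0, -0.1, 0.04]
    - [0, 0, 0, 0, 0, -0.2, 0.04]
    - [0, 0, 0, 0, 0, -0.285, 0.04]
    - [0, 0, 0, 0, 0, -0.285, 0.04]
    - [0, 0, 0, 0, 0, -0.285, 0.04]

```text
time_s: 7.27
tool_pos: [0.4958, -0.2118, 0.1667]
ee_rot: [0.201, 0.98, -0.0, 0.0]
force: [0.3, -0.3, -4.3]
width: 0.0462
finger_force: 62.9
```

```bash
python3 - <<'E'
from h import *
S=cam('side');s=state();p=s['tool_pos'];Rm=R.from_quat(s['ee_rot']).as_matrix();print(p,Rm.round(3).tolist(),s['q'])
s0=np.array([352,150]); o=s0-[32,28]
im=cv2.resize(S['image'][o[1]:o[1]+56,o[0]:o[0]+64,::-1],None,fx=6,fy=6,interpolation=cv2.INTER_CUBIC)
im2=im.copy()
base=p-[0,0,.0087]; X=-Rm[:,0];Y=-Rm[:,1]
a=np.linspace(0,2*np.pi,100)
def dr(P,col):
    q=np.array([(proj(S,x)-o+.5)*6-.5 for x in P]); cv2.polylines(im2,[q.round().astype(np.int32)],False,col,1)
for z in(0,.014): dr([base+X*.021*np.cos(t)+Y*.021*np.sin(t)+[0,0,z] for t in a],(0,0,255))
dr([base+X*.036+[0,0,.028],base+X*.036+[0,0,.048]],(0,255,0))
cv2.imwrite('pics/c4.png',np.hstack([im,im2]))
E
```

```text
[ 0.4958275  -0.21175826  0.16665957] [[-0.919, 0.394, 0.0], [0.394, 0.919, -0.0], [-0.001, -0.0, -1.0]] [ 0.81004914  0.60747068 -0.69959869  1.81394746  0.48893203  0.89964198
  1.05167646]
```

View pics/c4.png

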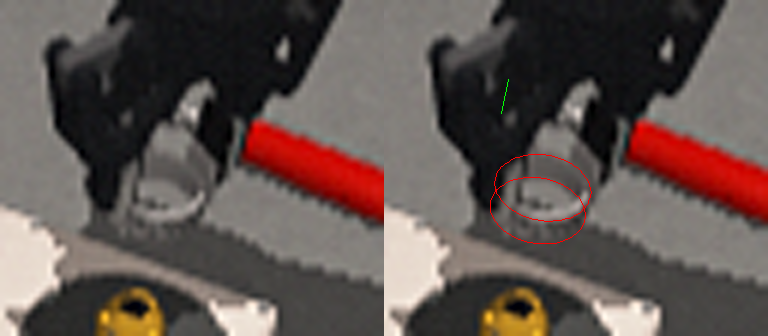

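```bash
cat > ov.py <<'E'
from h import *
def overlay(name,o,w,h,k,base,X,Y,key=True):
    S=cam('side')
    im=cv2.resize(S['image'][o[1]:o[1]+h,o[0]:o[0]+w,::-1],None,fx=k,fy=k,interpolation=cv2.INTER_CUBIC); im=cv2.convertScaleAbs(im,alpha=1.5); im2=im.copy(); a=np.linspace(0,2*np.pi,100)
    Z=np.cross(X,Y)
    def dr(P,col):
        q=np.array([(proj(S,base+X*x[0]+Y*x[1]+Z*x[2])-o+.5)*k-.5 for x in P]); cv2.polylines(im2,[q.round().astype(np.int32)],False,col,1)
    for z in(0,.014):
        for r in(.017,.021): dr([(r*np.cos(t),r*np.sin(t),z) for t in a],(0,0,255))
    for s in(-1,1):
        dr([(-.01,s*.024,0),(.01,s*.024,0),(.01,s*.024,.024),(-.01,s*.024,.024),(-.01,s*.024,0)],(255,255,0))
    for z in(0,.02): dr([(.021,-.013,z),(.048,-.013,z),(.048,.013,z),(.021,.013,z),(.021,-.013,z)],(255,0,255))
    dr([(.036,0,.028),(.036,0,.048)],(0,255,0))
    cv2.imwrite('pics/'+name,np.hstack([im,im2]))
E
python3 - <<'E'
from ov import *
s=state();p=s['tool_pos'];Rm=R.from_quat(s['ee_rot']).as_matrix()
overlay('c5.png',np.array([328,132]),32,34,12,p-[0,0,.0087],-Rm[:,0],-Rm[:,1])
E
```

```text
(no output)
```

View pics/c5.png

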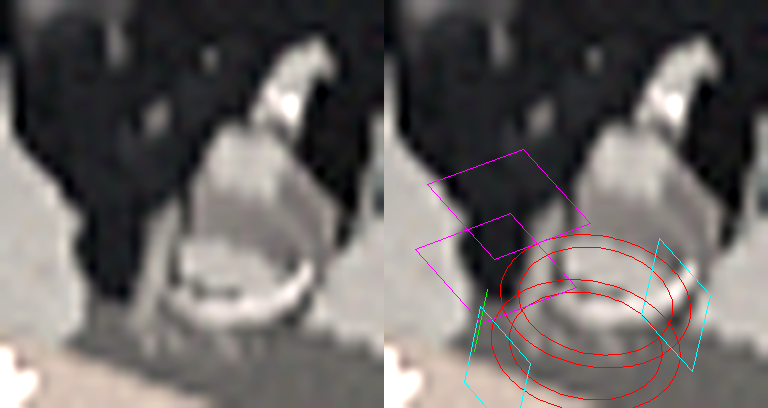

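Re-checked with the correct axis sense, the bright arc at about (240,310) is the band's top rim, within 1 px of the prediction. So the clamp is level and centred in the hand. I'll lower it to just above the stub tip.

servo_tool:
  increments:
    - [0, 0, 0.02, 0, 0, 0, 0.04]
    - [0, 0, 0.04, 0, 0, 0, 0.04]
    - [0, 0, 0.055, 0, 0, 0, 0.04]
    - [0, 0, 0.062, 0, 0, 0, 0.04]
    - [0, 0, 0.062, 0, 0, 0, 0.04]

```text
time_s: 7.78
tool_pos: [0.4947, -0.2114, 0.1029]
ee_rot: [0.2, 0.98, 0.0, -0.002]
force: [0.2, 0.3, -3.7]
width: 0.0463
finger_force: 63.0
```

servo_tool:
  increments:
    - [0, 0, 0.002, 0, 0, 0, 0.04]
    - [0, 0, 0.004, 0, 0, 0, 0.04]
    - [0, 0, 0.006, 0, 0, 0, 0.04]
    - [0, 0, 0.006, 0, 0, 0, 0.04]

```text
time_s: 8.12
tool_pos: [0.496, -0.2117, 0.0987]
ee_rot: [0.2, 0.98, -0.0, 0.0]
force: [0.1, -0.2, -4.1]
width: 0.0465
finger_force: 63.0
```

```bash
python3 - <<'E'
from h import *
s=state();print(s['tool_pos'],s['force'],s['ft_torque'],s['q'])
E
```

```text
[ 0.49602122 -0.21167501  0.09867429] [ 0.063584   -0.17267499 -4.05142114] [0.05215877 0.1214767  0.05268444] [ 0.76115802  0.69463186 -0.62900789  1.87840224  0.58015089  0.75780679
  0.97525608]
```

servo_tool:
  increments:
    - [0, 0, 0.001, 0, 0, 0, 0.04]
    - [0, 0, 0.002, 0, 0, 0, 0.04]
    - [0, 0, 0.003, 0, 0, 0, 0.04]
    - [0, 0, 0.004, 0, 0, 0, 0.04]
    - [0, 0, 0.004, 0, 0, 0, 0.04]

```text
time_s: 8.53
tool_pos: [0.496, -0.2123, 0.0945]
ee_rot: [0.2, 0.98, -0.001, 0.0]
force: [-0.5, -0.9, -1.8]
width: 0.0464
finger_force: 63.1
```

servo_tool:
  increments:
    - [0, 0, 0.001, 0, 0, 0, 0.04]
    - [0, 0, 0.002, 0, 0, 0, 0.04]
    - [0, 0, 0.002, 0, 0, 0, 0.04]

```text
time_s: 8.78
tool_pos: [0.4952, -0.2124, 0.0917]
ee_rot: [0.2, 0.98, -0.0, -0.001]
force: [-0.6, -3.5, -2.8]
width: 0.0461
finger_force: 63.0
```

servo_tool:
  increments:
    - [-0.0003, -0.0007, 0.001, 0, 0, 0, 0.04]
    - [-0.0003, -0.0008, 0.002, 0, 0, 0, 0.04]
    - [-0.0003, -0.0008, 0.003, 0, 0, 0, 0.04]
    - [-0.0003, -0.0008, 0.003, 0, 0, 0, 0.04]

```text
time_s: 9.12
tool_pos: [0.4952, -0.2129, 0.0889]
ee_rot: [0.2, 0.98, -0.0, -0.001]
force: [-1.2, -3.3, -3.5]
width: 0.0463
finger_force: 63.0
```

servo_tool:
  increments:
    - [0, 0, 0.001, 0, 0, 0, 0.04]
    - [0, 0, 0.002, 0, 0, 0, 0.04]
    - [0, 0, 0.003, 0, 0, 0, 0.04]
    - [0, 0, 0.003, 0, 0, 0, 0.04]

```text
time_s: 9.45
tool_pos: [0.4953, -0.2132, 0.086]
ee_rot: [0.2, 0.98, -0.001, -0.0]
force: [-1.5, -5.2, -1.8]
width: 0.0466
finger_force: 63.1
```

servo_tool:
  increments:
    - [0, -0.0006, 0, 0, 0, 0, 0.04]
    - [0, -0.0011, 0, 0, 0, 0, 0.04]
    - [0, -0.0011, 0.001, 0, 0, 0, 0.04]
    - [0, -0.0011, 0.002, 0, 0, 0, 0.04]
    - [0, -0.0011, 0.002, 0, 0, 0, 0.04]

```text
time_s: 9.87
tool_pos: [0.4954, -0.2133, 0.0842]
ee_rot: [0.2, 0.98, 0.0, 0.0]
force: [-0.6, -3.8, -1.9]
width: 0.0462
finger_force: 63.1
```

servo_tool:
  increments:
    - [0, 0, 0.001, 0, 0, 0, 0.04]
    - [0, 0, 0.002, 0, 0, 0, 0.04]
    - [0, 0, 0.003, 0, 0, 0, 0.04]
    - [0, 0, 0.003, 0, 0, 0, 0.04]

```text
time_s: 10.2
tool_pos: [0.4953, -0.2133, 0.0811]
ee_rot: [0.2, 0.98, 0.0, -0.0]
force: [-1.2, -3.9, -2.2]
width: 0.0464
finger_force: 63.1
```

servo_tool:
  increments:
    - [0, -0.0005, 0.001, 0, 0, 0, 0.04]
    - [0, -0.0008, 0.002, 0, 0, 0, 0.04]
    - [0, -0.0008, 0.003, 0, 0, 0, 0.04]
    - [0, -0.0008, 0.004, 0, 0, 0, 0.04]
    - [0, -0.0008, 0.004, 0, 0, 0, 0.04]

```text
time_s: 10.62
tool_pos: [0.4953, -0.2134, 0.077]
ee_rot: [0.2, 0.98, 0.001, 0.0]
force: [-0.1, -1.7, -2.9]
width: 0.0463
finger_force: 63.0
```

servo_tool:
  increments:
    - [0, 0, 0.001, 0, 0, 0, 0.04]
    - [0, 0, 0.002, 0, 0, 0, 0.04]
    - [0, 0, 0.002, 0, 0, 0, 0.04]

```text
time_s: 10.87
tool_pos: [0.4954, -0.2135, 0.0751]
ee_rot: [0.2, 0.98, 0.001, 0.0]
force: [-0.3, -0.3, -3.6]
width: 0.0462
finger_force: 63.0
```

```bash
python3 - <<'E'
from h import *
s=state();print(s['tool_pos'],s['force'],s['ft_torque'],R.from_quat(s['ee_rot']).as_matrix().round(4).tolist())
E
```

```text
[ 0.49538909 -0.2135027   0.07514161] [-0.32916539 -0.32989932 -3.55309402] [-0.07086392  0.05686277  0.03099031] [[-0.9202, 0.3914, 0.0007], [0.3914, 0.9202, 0.0011], [-0.0002, 0.0013, -1.0]]
```

servo_tool:
  increments:
    - [0, 0, 0.001, 0, 0, 0, 0.04]
    - [0, 0, 0.002, 0, 0, 0, 0.04]
    - [0, 0, 0.002, 0, 0, 0, 0.04]

```text
time_s: 11.12
tool_pos: [0.4953, -0.2135, 0.0737]
ee_rot: [0.2, 0.98, 0.0, 0.0]
force: [-1.5, -0.2, 0.6]
width: 0.0464
finger_force: 63.4
```

servo_tool:
  increments:
    - [0, 0, 0.001, 0, 0, 0, 0.04]
    - [0, 0, 0.002, 0, 0, 0, 0.04]
    - [0, 0, 0.002, 0, 0, 0, 0.04]

```text
time_s: 11.37
tool_pos: [0.4953, -0.2135, 0.0737]
ee_rot: [0.2, 0.98, -0.0, 0.0]
force: [-5.1, 1.2, 13.8]
width: 0.0461
finger_force: 65.0
```

```bash
python3 - <<'E'
from ov import *
s=state();p=s['tool_pos'];Rm=R.from_quat(s['ee_rot']).as_matrix();print(p,s['force'],s['ft_torque'])
overlay('c6.png',np.array([322,148]),40,48,9,p-[0,0,.0087],-Rm[:,0],Rm[:,1])
E
```

```text
[ 0.49531746 -0.21348327  0.07367369] [-5.0681643   1.23683771 13.84179839] [0.28433027 1.07374208 0.0141567 ]
```

View pics/c6.png

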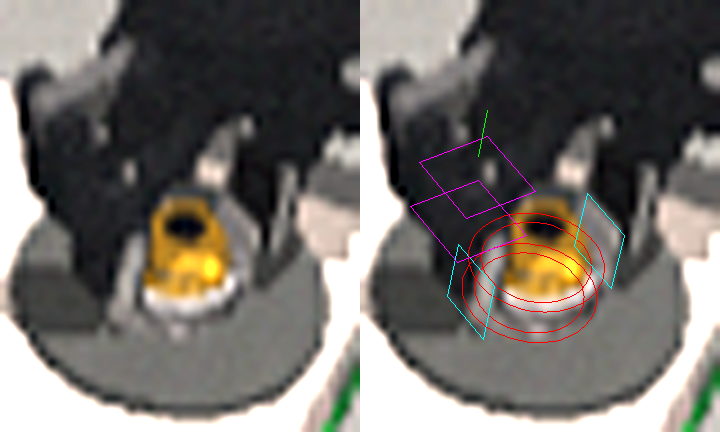

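The band encircles the stub with the barbs showing above its rim. Contact came exactly at the predicted home height (TCP z 0.0737). I'll ease off, release and rise.

servo_tool:
  increments:
    - [0, 0, -0.001, 0, 0, 0, 0.04]
    - [0, 0, -0.002, 0, 0, 0, 0.045]
    - [0, 0, -0.002, 0, 0, 0, 0.055]
    - [0, 0, -0.002, 0, 0, 0, 0.065]
    - [0, 0, -0.002, 0, 0, 0, 0.068]

```text
time_s: 11.83
tool_pos: [0.4955, -0.2143, 0.0733]
ee_rot: [0.2, 0.98, 0.0, 0.0]
force: [-0.0, 0.0, 1.5]
width: 0.068
finger_force: 0.0
```

servo_tool:
  increments:
    - [0, 0, 0, 0, 0, 0, 0.068]
    - [0, 0, -0.015, 0, 0, 0, 0.068]
    - [0, 0, -0.04, 0, 0, 0, 0.068]
    - [0, 0, -0.075, 0, 0, 0, 0.068]
    - [0, 0, -0.11, 0, 0, 0, 0.068]

```text
time_s: 12.25
tool_pos: [0.4944, -0.214, 0.1838]
ee_rot: [0.2, 0.98, 0.001, -0.001]
force: [-0.1, -0.6, -0.5]
width: 0.068
finger_force: 0.0
```

```bash
python3 - <<'E'
from ov import *
s=state();print(s['tool_pos'],s['force'],s['ft_torque'],s['q'],s['width'])
X=np.array([.920,-.391,0]);Y=np.array([.391,.920,0])
overlay('c7.png',np.array([318,146]),44,48,9,np.array([.4953,-.2135,.065]),X,Y)
E
```

```text
[ 0.49443556 -0.21395147  0.18379937] [-0.06017273 -0.56199507 -0.46859388] [-0.04476014 -0.06070106  0.0357132 ] [ 0.82768804  0.5887606  -0.717993    1.79287666  0.46810767  0.94007216
  1.07718199] 0.0679896807226385
```

View pics/c7.png

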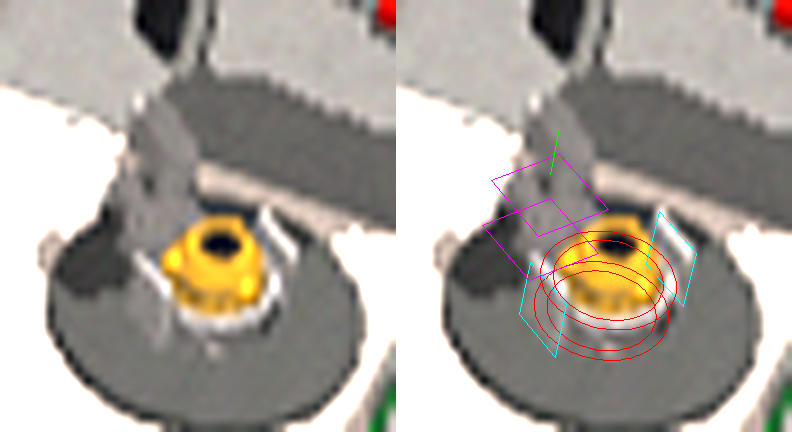

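The side view shows the clamp level on the stub, with both tabs matching the overlay at (150,270) and (278,235). The key is at about (165,130).

```bash
python3 - <<'E'
from h import *
S=cam('side'); o=np.array([318,146]); k=9
base=np.array([.4953,-.2135,.065]); ax=base+.036*np.array([.92,-.391,0])
print('axis',ax)
for th in(-20,-23,-27,-31,-35):
    a=np.deg2rad(th);d=np.array([np.cos(a),np.sin(a),0]);n=np.array([-d[1],d[0],0])
    print(th,[((proj(S,ax+i*.014*d+j*.006*n+[0,0,z])-o+.5)*k-.5).round(0).tolist() for z in(.048,.028) for i,j in((-1,-1),(-1,1),(1,1),(1,-1))])
g=S['image'][152:174,328:342].astype(int)
print(g.mean(2).astype(int))
plan([(.5284,-.2276,.150,147,.045,4)])
E
```

```text
axis [ 0.52842  -0.227576  0.065   ]
-20 [[206.0, 149.0], [175.0, 163.0], [120.0, 107.0], [152.0, 94.0], [196.0, 195.0], [165.0, 208.0], [112.0, 153.0], [143.0, 139.0]]
-23 [[205.0, 151.0], [172.0, 163.0], [122.0, 106.0], [154.0, 94.0], [195.0, 196.0], [163.0, 209.0], [113.0, 151.0], [145.0, 139.0]]
-27 [[203.0, 152.0], [169.0, 163.0], [124.0, 104.0], [158.0, 93.0], [193.0, 198.0], [159.0, 209.0], [115.0, 150.0], [148.0, 139.0]]
-31 [[201.0, 154.0], [165.0, 163.0], [126.0, 102.0], [161.0, 94.0], [191.0, 200.0], [156.0, 209.0], [117.0, 148.0], [152.0, 139.0]]
-35 [[198.0, 156.0], [162.0, 163.0], [128.0, 101.0], [164.0, 94.0], [189.0, 201.0], [153.0, 208.0], [120.0, 146.0], [155.0, 139.0]]
[[126 123 129 129 129 126 125 122 124 128 130 130 128 132]
 [129 127 125 124 125 128 129 128 130  89  93  95  93  96]
 [128 125 123 121 120 128 127 132  94  64  63  64  63  68]
 [128 126 128 128 128 132 130 134  61  67  69  68  69  67]
 [123 128 127 130 131 120 114 113  72  67  65  69  70  68]
 [122 125 125 130 125  97  95  97  86  69  67  65  66  66]
 [121 124 125 131 101  81  93  90  93  86  66  68
[... 401 characters left out ...]
  90  91  93 139 137]
 [226 189  95  92  92  85  37  76  93  90  88  69 139 136]
 [230 115  86  84 122  94  61  80  92  83  83  58  86  97]
 [209  59  77  72 112  97  87  87  95  96  93  85  41  48]
 [190  29  47  58  89  89  99  97  94  96  92  97  67  36]
 [117  26  36  50  97  83  99  92  92  92  95  99 106  94]
 [ 34  35  37  48  94  89  91  91  95  88  84 125 114  79]
 [ 39  40  46  72  83  94  88  98 150 113  94 137  73  27]
 [ 41  44  43  69  80  89  84 148 157 125  98 141  58   6]]
[[-0.008, -0.0, 0.01, 0.001, 0.003, 0.043, 0.045], [-0.016, -0.0, 0.02, 0.001, 0.006, 0.087, 0.045], [-0.024, -0.001, 0.029, 0.002, 0.009, 0.13, 0.045], [-0.032, -0.001, 0.039, 0.003, 0.012, 0.173, 0.045]]
```

```bash
cat >> h.py <<'E'
def tq(n=4):
    v=[];f=[]
    for _ in range(n):
        s=state(); v.append(s['ft_torque']); f.append(s['force']); eyes.read_camera('side')
    s=state(); m=R.from_quat(s['ee_rot']).as_matrix()
    print('t',round(s['time_s'],2),'yaw',np.rad2deg(np.arctan2(m[1,0],m[0,0])).round(2),'Mz',np.mean(v,0)[2].round(4),np.array(v)[:,2].round(3),'F',np.mean(f,0).round(2),'p',s['tool_pos'].round(4),'q7',s['q'].round(2),'w',round(s['width'],4))
E
python3 - <<'E'
from h import *
tq(4)
plan([(.5284,-.2276,.140,150,.04,5),(.5284,-.2276,.089,150,.04,5)])
E
```

```text
t 12.55 yaw 156.91 Mz -0.014 [-0.017 -0.001 -0.054  0.016] F [-0.05 -0.   -0.26] p [ 0.494  -0.2143  0.1822] q7 [ 0.83  0.59 -0.72  1.8   0.47  0.94  1.08] w 0.0679
[[-0.007, 0.0, 0.008, -0.0, -0.0, 0.024, 0.04], [-0.015, 0.0, 0.017, -0.0, -0.001, 0.048, 0.04], [-0.022, 0.001, 0.025, -0.0, -0.001, 0.072, 0.04], [-0.03, 0.001, 0.034, -0.001, -0.002, 0.097, 0.04], [-0.037, 0.001, 0.042, -0.001, -0.002, 0.121, 0.04]]
[[-0.0, 0.0, 0.01, -0.0, -0.0, 0.0, 0.04], [-0.0, 0.0, 0.02, -0.0, -0.0, 0.0, 0.04], [-0.0, 0.0, 0.031, -0.0, -0.0, 0.0, 0.04], [-0.0, 0.0, 0.041, -0.0, -0.0, 0.0, 0.04], [-0.0, 0.0, 0.051, -0.0, -0.0, 0.0, 0.04]]
```

servo_tool:
  increments:
    - [-0.007, 0, 0.008, 0, 0, 0.024, 0.04]
    - [-0.015, 0, 0.017, 0, 0, 0.048, 0.04]
    - [-0.022, 0.001, 0.025, 0, 0, 0.072, 0.04]
    - [-0.03, 0.001, 0.034, 0, 0, 0.097, 0.04]
    - [-0.037, 0.001, 0.042, 0, 0, 0.121, 0.04]

```text
time_s: 12.97
tool_pos: [0.5291, -0.2278, 0.1393]
ee_rot: [0.26, 0.966, 0.0, -0.001]
force: [-0.2, -0.1, 0.3]
width: 0.0402
finger_force: 0.0
```

servo_tool:
  increments:
    - [0, 0, 0.01, 0, 0, 0, 0.04]
    - [0, 0, 0.015, 0, 0, 0, 0.04]
    - [0, 0, 0.015, 0, 0, 0, 0.04]

```text
time_s: 13.22
tool_pos: [0.5279, -0.2273, 0.1244]
ee_rot: [0.259, 0.966, 0.0, -0.002]
force: [-1.3, 0.4, 0.0]
width: 0.04
finger_force: 0.0
```

```bash
python3 - <<'E'
from h import *
tq(3); plan([(.5284,-.2276,.089,150,.036,5)])
E
```

```text
t 13.37 yaw 150.01 Mz -0.001 [-0.029  0.04  -0.014] F [0.02 0.5  0.16] p [ 0.5294 -0.2276  0.1266] q7 [ 0.75  0.7  -0.63  1.75  0.52  0.86  0.94] w 0.0401
[[0.0, -0.0, 0.008, 0.0, 0.0, 0.0, 0.036], [0.0, -0.0, 0.015, 0.0, 0.0, 0.0, 0.036], [0.001, -0.0, 0.023, 0.0, 0.0, 0.0, 0.036], [0.001, -0.0, 0.03, 0.0, 0.0, 0.0, 0.036], [0.001, -0.001, 0.038, 0.0, 0.0, 0.0, 0.036]]
```

servo_tool:
  increments:
    - [0.0005, 0, 0.01, 0, 0, 0, 0.036]
    - [0.0005, 0, 0.02, 0, 0, 0, 0.036]
    - [0.0005, 0, 0.03, 0, 0, 0, 0.036]
    - [0.0005, 0, 0.036, 0, 0, 0, 0.036]
    - [0.0005, 0, 0.036, 0, 0, 0, 0.036]
  squeeze: 25

```text
time_s: 13.78
tool_pos: [0.5276, -0.2273, 0.0882]
ee_rot: [0.259, 0.966, 0.0, -0.002]
force: [-0.2, 0.5, -0.9]
width: 0.036
finger_force: 0.0
```

servo_tool:
  increments:
    - [0, 0, 0, 0, 0, 0, 0.028]
    - [0, 0, 0, 0, 0, 0, 0.02]
    - [0, 0, 0, 0, 0, 0, 0.014]
    - [0, 0, 0, 0, 0, 0, 0.008]
    - [0, 0, 0, 0, 0, 0, 0.005]

```text
time_s: 14.2
tool_pos: [0.5292, -0.228, 0.0908]
ee_rot: [0.259, 0.966, -0.0, 0.0]
force: [-0.0, -0.6, -0.1]
width: 0.0118
finger_force: 29.6
```

```bash
python3 - <<'E'
from h import *
tq(3)
E
```

```text
t 14.35 yaw 149.98 Mz 0.0712 [0.055 0.071 0.087] F [-0.08 -0.85  1.09] p [ 0.5292 -0.228   0.0908] q7 [ 0.73  0.74 -0.59  1.78  0.56  0.79  0.9 ] w 0.0112
```

servo_tool:
  increments:
    - [0, 0, 0, 0, 0, 0.05, 0.005]
    - [0, 0, 0, 0, 0, 0.1, 0.005]
    - [0, 0, 0, 0, 0, 0.14, 0.005]
    - [0, 0, 0, 0, 0, 0.17, 0.005]
    - [0, 0, 0, 0, 0, 0.2, 0.005]
  squeeze: 50

```text
time_s: 14.77
tool_pos: [0.5289, -0.2288, 0.0908]
ee_rot: [0.355, 0.935, -0.001, 0.0]
force: [-1.0, -3.2, 3.0]
width: 0.0107
finger_force: 53.8
```

```bash
python3 - <<'E'
from h import *
tq(4)
E
```

```text
t 14.97 yaw 138.48 Mz 0.1881 [0.318 0.2   0.111 0.124] F [-1.7  -3.84  4.19] p [ 0.5289 -0.2288  0.0908] q7 [ 0.7   0.73 -0.54  1.78  0.51  0.77  0.75] w 0.0111
```

servo_tool:
  increments:
    - [-0.0002, -0.0005, -0.0005, 0, 0, 0.03, 0.005]
    - [-0.0004, -0.001, -0.001, 0, 0, 0.055, 0.005]
    - [-0.0004, -0.001, -0.001, 0, 0, 0.075, 0.005]
    - [-0.0004, -0.001, -0.001, 0, 0, 0.095, 0.005]
    - [-0.0004, -0.001, -0.001, 0, 0, 0.115, 0.005]

```text
time_s: 15.38
tool_pos: [0.5284, -0.2299, 0.0908]
ee_rot: [0.408, 0.913, -0.001, 0.0]
force: [-0.9, -5.4, 1.1]
width: 0.0104
finger_force: 53.2
```

```bash
python3 - <<'E'
from h import *
tq(4)
E
```

```text
t 15.58 yaw 131.83 Mz 0.1963 [0.25  0.172 0.126 0.237] F [-0.18 -5.29  0.37] p [ 0.5284 -0.23    0.0909] q7 [ 0.68  0.72 -0.51  1.78  0.48  0.76  0.66] w 0.011
```

servo_tool:
  increments:
    - [-0.0005, 0.0002, 0, 0, 0, 0.05, 0.005]
    - [-0.0005, 0.0002, 0, 0, 0, 0.09, 0.005]
    - [-0.0005, 0.0002, 0, 0, 0, 0.12, 0.005]
    - [-0.0005, 0.0002, 0, 0, 0, 0.14, 0.005]
    - [-0.0005, 0.0002, 0, 0, 0, 0.16, 0.005]

```text
time_s: 16.0
tool_pos: [0.5285, -0.2298, 0.0909]
ee_rot: [0.48, 0.877, -0.001, -0.0]
force: [-0.5, -4.8, 1.5]
width: 0.0106
finger_force: 53.3
```

```bash
cat >> h.py <<'E'
STUB=np.array([.4953,-.2135])
def tq2(n=4):
    v=[];f=[];ps=[]
    for _ in range(n):
        s=state(); v.append(s['ft_torque'][2]); f.append(s['force']); ps.append(s['tool_pos']); eyes.read_camera('side')
    m=R.from_quat(s['ee_rot']).as_matrix(); p=np.mean(ps,0); r=p[:2]-STUB; L=np.linalg.norm(r); u=r/L; t=np.array([u[1],-u[0]]); F=np.mean(f,0)
    y=np.rad2deg(np.arctan2(m[1,0],m[0,0])); cy=np.rad2deg(np.arctan2(u[1],u[0]))
    print('t',round(s['time_s'],2),'yaw',y.round(1),'clampyaw',cy.round(1),'key rel',np.deg2rad((180+cy-y+180)%360-180).round(3),'L',L.round(4),'Mz',np.mean(v).round(3),np.round(v,3),'Frad',(F[:2]@u).round(2),'Ftan',(F[:2]@t).round(2),'Ftan*36mm',(F[:2]@t*.036).round(3),'Fz',F[2].round(1),'p',p.round(4),'tilt',m[2,:2].round(4),'q',s['q'].round(2),'xtool out',(m.T[:2,:2]@u).round(2))
E
python3 -c "
from h import *
tq2(4)"
```

```text
t 16.15 yaw 122.7 clampyaw -26.2 key rel 0.543 L 0.037 Mz 0.233 [0.288 0.278 0.179 0.186] Frad 1.35 Ftan 4.73 Ftan*36mm 0.17 Fz 1.0 p [ 0.5285 -0.2299  0.0909] tilt [-0.0004 -0.0016] q [ 0.66  0.71 -0.46  1.78  0.44  0.75  0.53] xtool out [-0.86  0.52]
```

servo_tool:
  increments:
    - [0, 0, 0, 0, 0, 0.06, 0.005]
    - [0, 0, 0, 0, 0, 0.11, 0.005]
    - [0, 0, 0, 0, 0, 0.15, 0.005]
    - [0, 0, 0, 0, 0, 0.17, 0.005]
    - [0, 0, 0, 0, 0, 0.19, 0.005]

```text
time_s: 16.62
tool_pos: [0.5287, -0.2298, 0.0909]
ee_rot: [0.561, 0.828, -0.001, 0.0]
force: [-0.3, -5.7, 1.2]
width: 0.0109
finger_force: 53.2
```

```bash
python3 -c "
from h import *
tq2(4)"
```

```text
t 16.77 yaw 111.8 clampyaw -26.0 key rel 0.737 L 0.0372 Mz 0.195 [0.276 0.203 0.17  0.131] Frad 1.57 Ftan 4.76 Ftan*36mm 0.171 Fz 1.0 p [ 0.5287 -0.2298  0.0909] tilt [-0.0008 -0.001 ] q [ 0.63  0.7  -0.41  1.78  0.4   0.74  0.39] xtool out [-0.74  0.67]
```

Still free at about 0.2 N m. I'll keep turning.

servo_tool:
  increments:
    - [0, 0, 0, 0, 0, 0.06, 0.005]
    - [0, 0, 0, 0, 0, 0.11, 0.005]
    - [0, 0, 0, 0, 0, 0.15, 0.005]
    - [0, 0, 0, 0, 0, 0.18, 0.005]
    - [0, 0, 0, 0, 0, 0.2, 0.005]

```text
time_s: 17.23
tool_pos: [0.5289, -0.2298, 0.0909]
ee_rot: [0.641, 0.768, -0.001, 0.0]
force: [-0.5, -4.9, -0.2]
width: 0.0109
finger_force: 53.2
```

```bash
python3 -c "
from h import *
tq2(4)"
```

```text
t 17.38 yaw 100.3 clampyaw -25.9 key rel 0.939 L 0.0374 Mz 0.219 [0.289 0.262 0.202 0.124] Frad 1.66 Ftan 4.83 Ftan*36mm 0.174 Fz 0.1 p [ 0.5289 -0.2298  0.0909] tilt [-0.0011 -0.0003] q [ 0.59  0.7  -0.35  1.78  0.34  0.72  0.23] xtool out [-0.59  0.81]
```

servo_tool:
  increments:
    - [0, 0, 0, 0, 0, 0.06, 0.005]
    - [0, 0, 0, 0, 0, 0.11, 0.005]
    - [0, 0, 0, 0, 0, 0.15, 0.005]
    - [0, 0, 0, 0, 0, 0.18, 0.005]
    - [0, 0, 0, 0, 0, 0.2, 0.005]

```text
time_s: 17.85
tool_pos: [0.5291, -0.23, 0.0909]
ee_rot: [0.714, 0.7, -0.0, 0.001]
force: [-0.3, -4.8, -0.1]
width: 0.0106
finger_force: 53.1
```

```bash
python3 -c "
from h import *
tq2(4)"
```

```text
t 18.0 yaw 88.9 clampyaw -26.0 key rel 1.137 L 0.0376 Mz 0.249 [0.324 0.228 0.208 0.237] Frad 1.81 Ftan 5.02 Ftan*36mm 0.181 Fz 0.2 p [ 0.5291 -0.23    0.0909] tilt [-0.0014  0.0004] q [ 0.56  0.69 -0.3   1.78  0.29  0.71  0.08] xtool out [-0.42  0.91]
```

servo_tool:
  increments:
    - [0, 0, 0, 0, 0, 0.06, 0.005]
    - [0, 0, 0, 0, 0, 0.11, 0.005]
    - [0, 0, 0, 0, 0, 0.15, 0.005]
    - [0, 0, 0, 0, 0, 0.18, 0.005]
    - [0, 0, 0, 0, 0, 0.2, 0.005]

```text
time_s: 18.47
tool_pos: [0.5293, -0.2303, 0.0909]
ee_rot: [0.78, 0.625, -0.0, 0.001]
force: [-0.8, -5.4, -0.6]
width: 0.011
finger_force: 53.1
```

```bash
python3 -c "
from h import *
tq2(4)"
```

```text
t 18.62 yaw 77.4 clampyaw -26.4 key rel 1.33 L 0.038 Mz 0.301 [0.376 0.29  0.296 0.243] Frad 2.65 Ftan 5.14 Ftan*36mm 0.185 Fz -0.7 p [ 0.5293 -0.2304  0.0909] tilt [-0.0018  0.0014] q [ 0.52  0.68 -0.24  1.79  0.24  0.7  -0.07] xtool out [-0.24  0.97]
```

servo_tool:
  increments:
    - [-0.0001, 0.0003, 0, 0, 0, 0.03, 0.005]
    - [-0.0001, 0.0006, 0, 0, 0, 0.06, 0.005]
    - [-0.0001, 0.0006, 0, 0, 0, 0.08, 0.005]
    - [-0.0001, 0.0006, 0, 0, 0, 0.1, 0.005]
    - [-0.0001, 0.0006, 0, 0, 0, 0.12, 0.005]

```text
time_s: 19.08
tool_pos: [0.5294, -0.2307, 0.0909]
ee_rot: [0.816, 0.577, -0.001, 0.001]
force: [-0.3, -6.3, -0.8]
width: 0.0109
finger_force: 53.2
```

```bash
python3 -c "
from h import *
tq2(4)"
```

```text
t 19.23 yaw 70.5 clampyaw -26.7 key rel 1.444 L 0.0382 Mz 0.267 [0.343 0.302 0.179 0.244] Frad 1.8 Ftan 6.0 Ftan*36mm 0.216 Fz 0.0 p [ 0.5294 -0.2307  0.0909] tilt [-0.0019  0.0008] q [ 0.5   0.68 -0.21  1.78  0.21  0.7  -0.16] xtool out [-0.13  0.99]
```

servo_tool:
  increments:
    - [0, 0, 0, 0, 0, 0.03, 0.005]
    - [0, 0, 0, 0, 0, 0.06, 0.005]
    - [0, 0, 0, 0, 0, 0.08, 0.005]
    - [0, 0, 0, 0, 0, 0.1, 0.005]
    - [0, 0, 0, 0, 0, 0.12, 0.005]

```text
time_s: 19.7
tool_pos: [0.5296, -0.2309, 0.0909]
ee_rot: [0.85, 0.527, -0.0, 0.001]
force: [-0.6, -6.3, 0.2]
width: 0.0109
finger_force: 53.2
```

```bash
python3 -c "
from h import *
tq2(4)"
```

```text
t 19.85 yaw 63.7 clampyaw -27.0 key rel 1.56 L 0.0384 Mz 0.295 [0.357 0.298 0.275 0.251] Frad 1.76 Ftan 5.92 Ftan*36mm 0.213 Fz -0.0 p [ 0.5296 -0.2309  0.0909] tilt [-0.002   0.0016] q [ 0.48  0.68 -0.17  1.79  0.17  0.69 -0.25] xtool out [-0.01  1.  ]
```

servo_tool:
  increments:
    - [0, 0, 0, 0, 0, 0.03, 0.005]
    - [0, 0, 0, 0, 0, 0.06, 0.005]
    - [0, 0, 0, 0, 0, 0.08, 0.005]
    - [0, 0, 0, 0, 0, 0.1, 0.005]
    - [0, 0, 0, 0, 0, 0.12, 0.005]

```text
time_s: 20.32
tool_pos: [0.5297, -0.2312, 0.0909]
ee_rot: [0.88, 0.476, -0.0, 0.002]
force: [-0.1, -6.4, 0.5]
width: 0.0108
finger_force: 53.1
```

```bash
python3 -c "
from h import *
tq2(5)"
```

```text
t 20.52 yaw 56.8 clampyaw -27.2 key rel 1.676 L 0.0387 Mz 0.337 [0.438 0.342 0.312 0.294 0.297] Frad 2.58 Ftan 5.54 Ftan*36mm 0.199 Fz -0.2 p [ 0.5297 -0.2312  0.0909] tilt [-0.0019  0.0023] q [ 0.46  0.68 -0.14  1.79  0.14  0.69 -0.34] xtool out [0.1  0.99]
```

servo_tool:
  increments:
    - [0, 0, 0, 0, 0, 0.015, 0.005]
    - [0, 0, 0, 0, 0, 0.03, 0.005]
    - [0, 0, 0, 0, 0, 0.04, 0.005]
    - [0, 0, 0, 0, 0, 0.05, 0.005]

```text
time_s: 20.9
tool_pos: [0.5297, -0.2312, 0.0909]
ee_rot: [0.891, 0.454, -0.0, 0.002]
force: [-1.0, -7.5, -0.0]
width: 0.0112
finger_force: 53.1
```

```bash
python3 -c "
from h import *
tq2(5)"
```

```text
t 21.1 yaw 54.0 clampyaw -27.3 key rel 1.724 L 0.0387 Mz 0.367 [0.389 0.401 0.369 0.356 0.321] Frad 2.7 Ftan 6.46 Ftan*36mm 0.233 Fz -0.4 p [ 0.5297 -0.2312  0.0909] tilt [-0.0019  0.0026] q [ 0.45  0.68 -0.12  1.79  0.13  0.69 -0.37] xtool out [0.15 0.99]
```

That reads about 0.15 N m above free, so the band is snug. I'll let go and retreat.

servo_tool:
  increments:
    - [0, 0, 0, 0, 0, 0, 0.012]
    - [0, 0, 0, 0, 0, 0, 0.02]
    - [0, 0, 0, 0, 0, 0, 0.03]
    - [0, 0, 0, 0, 0, 0, 0.036]
    - [0, 0, 0, 0, 0, 0, 0.036]

```text
time_s: 21.57
tool_pos: [0.5301, -0.2273, 0.0911]
ee_rot: [0.891, 0.455, 0.001, -0.001]
force: [-0.1, -0.8, 0.3]
width: 0.0359
finger_force: 0.0
```

servo_tool:
  increments:
    - [0, 0, -0.01, 0, 0, 0, 0.036]
    - [0, 0, -0.035, 0, 0, 0, 0.036]
    - [0, 0, -0.07, 0, 0, 0, 0.036]
    - [0, 0, -0.1, 0, 0, 0, 0.036]
    - [0, 0, -0.12, 0, 0, 0, 0.036]

```text
time_s: 21.98
tool_pos: [0.531, -0.2288, 0.2153]
ee_rot: [0.891, 0.454, 0.002, 0.002]
force: [0.2, 0.6, 0.1]
width: 0.0362
finger_force: 0.0
```

```bash
python3 - <<'E'
from ov import *
s=state();print(s['time_s'],s['tool_pos'],s['force'],s['width'])
a=np.deg2rad(-27.3);X=np.array([np.cos(a),np.sin(a),0]);Y=np.array([-X[1],X[0],0])
overlay('c8.png',np.array([318,146]),44,48,9,np.array([.4953,-.2135,.065]),X,Y)
E
```

```text
21.9833 [ 0.53102227 -0.22880722  0.21534169] [0.23909962 0.57614341 0.14539726] 0.036181885338817894
```

View pics/c8.png

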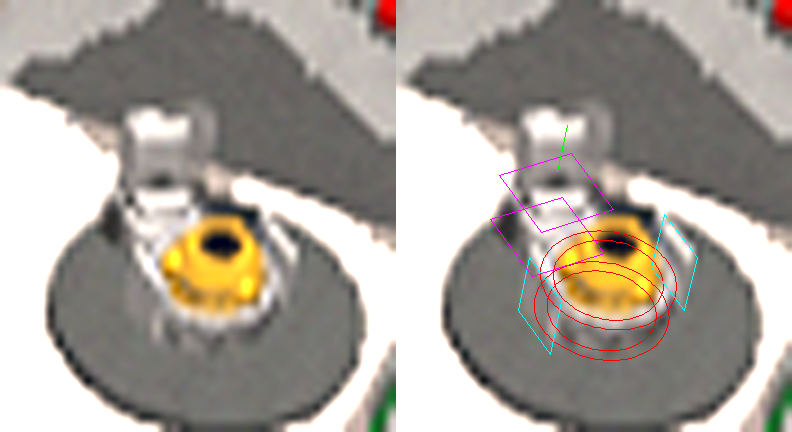

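The final view shows the clamp level on the flange. The three barbs at about (175,258) and (245,285) are above its rim, the key is turned at about (165,130), and the gripper is clear. Handing in.

```bash
python3 -c "
from rig import robot
print(robot.sign_off())"
```

```text
the job is handed in; nothing more can be done
None
```

The clamp is home and level on the flange, past the barbs, and its key is turned to an estimated 25 N of shoe load (about 0.15 N m above free torque). The gripper is clear, nothing else on the bench was knowingly touched, and I handed the job in at about 22 s; no verdict came back.

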